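# Torque a cutter spindle nut to the click

## Robot

A 6-joint arm with a two-finger parallel gripper is mounted at the origin on the work surface; the furniture and walls round the work are solid. World frame = base frame: x ahead of the robot, y to its left, z up, the work surface at z = 0. Lengths are in m, angles in rad, forces in N, time in s.
With the tool pointing down it reaches from about 0.275 to 0.725 m from the base axis. Payload 5.6 kg.
Tool frame: the origin (TCP) lies on the mounting face of the last link; the fingertips stand 173 mm ahead of it and the grasp point (between the pads) lies 155 mm ahead of it; z points along the fingers, y is the line along which they close (so a half turn about z gives the same grasp; the last joint's range is limited). The gripper opens to 85 mm and grips with 20 to 120 N. Pads are 22 mm wide; open, the fingers measure 114 mm over their backs; the gripper's body (76 mm by 85 mm) begins 54 mm behind the grasp point. The pads swing forward as they close: fully open they stand 13 mm farther back than shut.
Start: joints at [1.602, 0.255, 0.108, 0, -1.424, -0.285], TCP at [0.138, 0.532, 0.405] pointing down, gripper open.
Joint ranges: [-2.95, 2.95], [-1.21, 1.97], [-1.09, 1.5], [-2.87, 1.71], [-2.94, -0.07], [-3.05, 3.05]. Speed limits (rad/s): [2.57, 2.57, 3.14, 3.14, 3.14, 3.14].

## Interface

Orientations are given as a unit quaternion [w, x, y, z].
In Python, from bench import r gives the robot as it stands. The module is installed in compiled form; this text tells all that it offers.
- The arm moves only by the tool arm_command, never from a script. Its argument "motion" is a list of rows, each an object with "slide": the shift along the tool's x, y, z in units of 50 mm (1.0 is 50 mm), a list of three; "spin": the turn about the tool's z in units of 10 degrees (1.0 is 10 degrees). In form: [{"slide": [x, y, z], "spin": spin}, ...]. A call has 1 to 20 rows; each row is the pose to reach, as a shift and turn from the pose commanded when the call began, along the tool's axes at that moment; what a row does not reach only later rows make up. A row lasts 1/8 s, in which the tool goes at most 62.5 mm and 10.7 degrees, less where a joint would pass 70% of its speed; a pose out of reach is approached as far as the arm can. A call with a gripper value outside its range is refused whole. "grip" is the finger opening in mm, from 0 to 85.4, set as the call begins (left out, the last holds). The fingers move at their own pace and stop on an object; the grip force is fixed at half the most. Time passes only in rows, so rows that repeat a pose let the fingers close. It gives the time, the measured TCP pose, the force, the opening and the grip force at its end, in the units of the state.
- r.read_state(): the state, without advancing time (a new reading comes with each control period).
- r.snapshot(name): name is "side" or "top"; returns the picture (420x560x3 uint8, red, green, blue); there is no depth.
- r.camera_model(name): a dict with "fx", "fy", "cx", "cy" (pixels), "R" (3x3) and "t" (3): a world point X has camera coordinates R X + t. Camera axes: x right, y down, z forward; pixel columns grow to the right and rows downward; lengths in m; the calibration is good to about 2 mm. A picture is of the moment at which its call begins. camera_model takes no time and is no camera call.
- r.sign_off(): hands the job in; it is judged then, once.
The state is a dict: "clock": time; "q": joint angles; "qvel": joint speeds; "joint_efforts": joint torques, N m; "position": TCP position; "tcp_rot": TCP orientation; "force": force on the tool from outside, world axes, zero at the start; "torque": the same for the moment, N m; "grip_width": opening from 0.0 (shut) to 1.0 (fully open); "grasp_force": force on a finger pad.
Only numpy, scipy, OpenCV 4.12 (cv2) and the standard library are available. Lean on these libraries where they do the work, as an engineer would, in place of code of your own. Each camera call takes 0.05 s, during which the arm holds its last target. There are 200 camera calls.

## Task

Take the steel lock pin out of the small wooden block and lower it right down into the hole of the grey tightening stand, between the two lugs of the spindle flange, and let go of it. Then swing the click wrench that sits on the spindle nut clockwise (seen from above) until you feel it break over, and stop at once, without forcing it on past the click. Leave the pin in, with the lug against it, let the wrench go where it is so that it snaps straight again, and leave the other things on the table alone.

Things in the scene. Friction and masses are not known exactly. Their poses are not given: they have to be found in the camera images.
- lock_pin: Upright steel pin: shank 12 mm in diameter with a 5 mm chamfered foot, from 0 to 60 mm; above it a dark cylindrical grip 20 mm in diameter from 60 to 98 mm. 0.12 kg. Origin at the foot's centre, z up the pin. It starts upright in the wooden block.
- park: Fixed wooden block 60 x 60 x 35 mm; origin at the centre of its underside. Its hole (14 mm wide, 24 mm deep, in the centre of the top) holds the lock pin at the start, the foot 11 mm above the table.
- stand: Fixed grey cast plate 120 mm (x) by 200 mm (y) by 30 mm high, origin at the centre of its underside, under the nut axis. It carries an upright spindle: a steel flange (radius 48 mm), on it the nut and the wrench. Two 14 mm wide lugs of the flange, from 36 to 48 mm above the table, stand either side of the lock hole with a gap of 32 mm between them.
- lock_hole (a point): Centre of the mouth of the stand's blind hole, 30 mm above the table: 14 mm wide, 24 mm deep, small chamfer. Axes are the stand's: z up; the nut axis lies 65 mm away along its +y.
- spindle_axis (a point): On the vertical axis of spindle, nut and wrench, at the stand's top (30 mm above the table). Nut, wrench head and the threaded end stand no higher than 100 mm above the table, within 30 mm of the axis.
- lug_face (a point): Middle of the face toward the pin of the lug that comes up against the pin as the spindle turns clockwise; 65 mm from the axis, 42 mm above the table; 6 mm from the pin's axis when it touches. Axes turn with the spindle. The spindle turns with slight friction (0.15 N m): without the pin it turns with the wrench and never clicks.
- wrench_grip (a point): Middle of the wrench's black round grip (26 mm in diameter, 115 mm long), 180 mm from the nut axis, on the handle's centre line 78 mm above the table. x points outward along the handle, z up. About 65 mm of free air lies under the grip; low bystanders may lie below, nothing tall stands beside it.
- wrench: The click wrench's handle; origin at its pivot, x outward. Clockwise it turns easily till the lug meets the pin, then against 0.4 N m while the nut runs home; how far cannot be seen (start to click 0.1 to 0.7 rad in all). Then the force climbs steeply to about 9 N at the middle of the grip, the handle breaks over and the force falls, to about 60 % after 0.05 rad. Let go, it snaps straight.
- wrench_head (a point): The handle's break-over pivot, on the wrench head, 35 mm from the nut axis and 78 mm above the table. x points outward along the unbroken handle, y horizontally to the left of that, z up.
- wrench_mark (a point): Mark on the handle's centre line 60 mm out from the pivot. In the frame of wrench_head its y is 0 with the handle straight, -2.1 mm at 0.035 rad of break-over (clicked) and -5.7 mm at 0.095 rad (forced past the click; hard stop at 0.115 rad). The middle of the grip travels 2.4 times as far (5 mm and 14 mm).
- star_knob: Bystander, not to be disturbed: black five-lobed star knob 37 mm wide with an upright stud, 42 mm tall. Origin at the centre of its underside.
- offcut_block: Bystander, not to be disturbed: wooden offcut 60 x 110 x 38 mm. Origin at the centre of its underside.
- tape_measure: Bystander, not to be disturbed: tape measure 36 x 76 x 63 mm, standing. Origin at the centre of its underside.
- chisel: Bystander, not to be disturbed: bench chisel 268 mm long, lying. Origin at the centre of its underside.
- hex_keys: Bystander, not to be disturbed: folding hex-key set 29 x 99 x 22 mm. Origin at the centre of its underside.
- blade_spanner: Bystander, not to be disturbed: flat open-ended spanner 190 mm long, 9 mm thick, lying. Origin at the centre of its underside.
Things that resemble listed ones, but are neither listed nor needed, are in the scene too. Of the things shaped like the lock_pin, the steel one is meant.

How it is judged:
By the outcome, as a careful person would: the job done as asked, in the order asked, and still so for the second after the job is handed in, with the robot touching nothing.
It also fails if it takes over 70 s, if anything falls off the work surface, if the arm or the gripper's body presses on something with over 40 N, if the wrist force passes 120 N, or if a joint passes its speed limit or range.

## Working session

There is one attempt and no reset: what is moved stays moved. The work goes in short steps, Python scripts to look and compute and a tool call to move; the robot and the scene stay as the last step left them, time stands still between calls to the robot, and variables do not carry over. Pictures are saved under pics/ and viewed, at most 10 in all, crops included, and the job is handed in when it is done.

Besides the shell and the picture viewer there is one more tool, called after "Emit:" in YAML: its name, and indented under it one key for each argument. arm_command: Moves the arm, as the interface text tells. Its arguments: {"type":"object","properties":{"motion":{"type":"array"},"grip":{"type":"number"}},"required":["motion"]}

```bash
mkdir -p pics
python3 - <<'E'
from bench import r
import cv2,json,numpy as np
for n in("side","top"):
    cv2.imwrite(f"pics/{n}0.png",r.snapshot(n)[:,:,::-1]); m=r.camera_model(n)
    print(n,m["fx"],m["cx"],m["cy"],np.round(m["R"],4).tolist(),np.round(m["t"],4).tolist())
    print(-np.array(m["R"]).T@np.array(m["t"]))
s=r.read_state();print(s["position"],s["tcp_rot"],s["clock"],s["force"])
E
```

```text
side 445.6372434656603 283.5400447368128 210.12003316955156 [[0.82, -0.5724, 0.0049], [-0.3236, -0.4706, -0.8209], [0.4722, 0.6715, -0.5711]] [-0.3653, 0.2606, 0.7493]
[ 0.03009815 -0.58962482  0.64366523]
top 521.4050936350917 291.45561573833476 207.92971977362933 [[0.0179, -0.9998, 0.0064], [-0.9927, -0.0185, -0.1188], [0.1189, -0.0043, -0.9929]] [0.102, 0.5333, 1.1277]
[0.39350399 0.11664009 1.18233878]
[0.1380086  0.53225395 0.40390989] [ 8.28122334e-04  9.91952241e-01 -1.26609879e-01 -6.74238729e-05] 0.1 [ 0.11918699  0.42741266 -0.31124092]
```

View pics/top0.png

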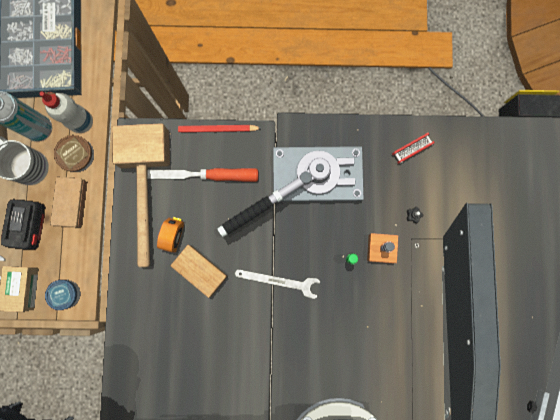

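View pics/side0.png

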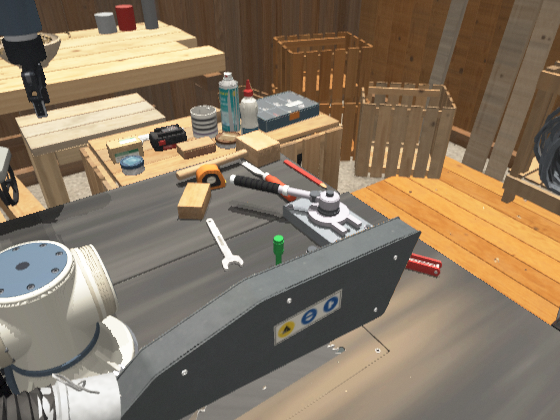

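The top view shows the wooden block at (383,248) with the pin head at (388,246), the green decoy at (352,259), the stand at (318,175) with its hole near (348,172), and the grip from (222,230) to (270,200). In the side view a dark panel hides the pin.

Run:
```python
import cv2
a=cv2.imread("pics/top0.png")
cv2.imwrite("pics/c1.png",cv2.resize(a[140:275,265:410],None,fx=5,fy=4.4444,interpolation=cv2.INTER_CUBIC) if 0 else cv2.resize(a[140:275,265:415],None,fx=4.4,fy=4.4,interpolation=cv2.INTER_CUBIC))
```

```text
(no output)
```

View pics/c1.png

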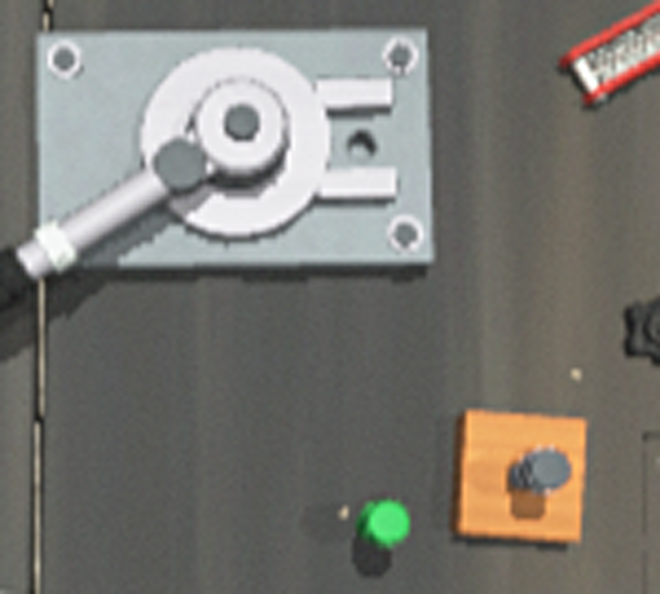

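The crop shows the pin head at crop (550,469), the hole at (361,143), the lugs at (355,95) and (357,184), and the threaded end at (241,123).

```bash
cat > h.py <<'E'
import numpy as np,cv2
from bench import r
M={n:r.camera_model(n) for n in("top","side")}
def ray(n,u,v,z):
    m=M[n];R=np.array(m["R"]);t=np.array(m["t"]);c=-R.T@t
    d=R.T@np.array([(u-m["cx"])/m["fx"],(v-m["cy"])/m["fy"],1]);return c+d*(z-c[2])/d[2]
def crop(x,y): return (x+.5)/4.4-.5+265,(y+.5)/4.4-.5+140
def proj(n,X):
    m=M[n];p=np.array(m["R"])@X+m["t"];return m["fx"]*p[0]/p[2]+m["cx"],m["fy"]*p[1]/p[2]+m["cy"]
E
python3 - <<'E'
from h import *
a=cv2.imread("pics/top0.png");hsv=cv2.cvtColor(a,cv2.COLOR_BGR2HSV)
# block
w=np.zeros(a.shape[:2],np.uint8);w[225:270,362:405]=1
o=((hsv[...,1]>110)&(hsv[...,2]>100)&(hsv[...,0]<25)&(w>0)).astype(np.uint8)
c=np.concatenate(cv2.findContours(o,0,2)[0]);rc=cv2.minAreaRect(c);print("block",rc,ray("top",*rc[0],.035))
for p in cv2.boxPoints(rc):print(ray("top",*p,.035))
b,g,rr=[a[...,i].astype(int) for i in range(3)]
w[:]=0;w[238:255,378:400]=1
p=((b>=rr+3)&(w>0)).astype(np.uint8);ys,xs=np.nonzero(p);print("pin mask",len(xs),xs.min(),xs.max(),ys.min(),ys.max(),xs.mean(),ys.mean())
print("\n".join(" ".join(f"{v:3d}" for v in row) for row in a[240:256,380:398].mean(2).astype(int)))
print("pin",ray("top",*crop(550,469),.109))
gr=a.mean(2)[168:178,340:354].astype(int);print(gr)
print("hole",ray("top",*crop(361,143),.030))
for q in[(38,31),(427,29),(433,262)]:print("st",ray("top",*crop(*q),.03))
for q in[(64,60),(400,56),(404,234)]:print("bolt",ray("top",*crop(*q),.03))
print("flange",ray("top",*crop(235,142),.040),"thr",ray("top",*crop(241,122),.1))
print("lugs",ray("top",*crop(392,95),.048),ray("top",*crop(396,184),.048))
# grip
w[:]=0;w[190:240,215:276]=1
k=((a.max(2)<45)&(w>0)).astype(np.uint8);n,l,st,ce=cv2.connectedComponentsWithStats(k);i=1+st[1:,4].argmax()
rc=cv2.minAreaRect(np.argwhere(l==i)[:,::-1].astype(np.float32));print("grip",rc,ray("top",*rc[0],.085))
print("butt",ray("top",222,231,.078),"collar",ray("top",*crop(53,243),.078),"pivot",ray("top",*crop(181,162),.085))
E
```

```text
block ((382.9735412597656, 247.84408569335938), (28.45440101623535, 28.224313735961914), 4.39870548248291) [ 0.44627439 -0.09104747  0.035     ]
[ 0.41727012 -0.05746771  0.035     ]
[ 0.4791334  -0.06221577  0.035     ]
[ 0.47546154 -0.12483893  0.035     ]
[ 0.41363083 -0.11969006  0.035     ]
pin mask 74 381 393 243 250 387.8243243243243 246.56756756756758
171 171 171 170 173 173 169 175 172 172 175 175 174 173 173 172 176 176
167 166 169 168 164 159 168 192 172 172 192 162 170 171 172 174 174 168
172 171 162 161 145 135 164 167 144 143 162 139 156 159 169 169 169 161
172 167 161 170 133 132 126 131 128 129 128 125 128 138 172 173 173 161
168 147 139 156 100 115 113 131 132 130 131 126 123 128 168 178 177 162
152 112 109 110  78  85 129 135 130 130 128 128 123 125 146 180 181 169
120  88 105  74  88  76 136 135 134 129 129 127 124 119 132 180 179 167
105  79 106  61  92  87 129 137 131 130 126 127 126 125 135 175 176 155
 93  71  89  72  78 117 114 130 133 130 132 128 127 124 135 174 172 142
 88  71  76  91  62 115  89 110 130 132 129 124 124 130 163 176 174 144
 92  72  74  83  6
[... 1060 characters left out ...]
9796 -0.01082168  0.03      ]
st [0.6699771  0.15526684 0.03      ]
st [ 0.67490781 -0.0444223   0.03      ]
st [ 0.5541821  -0.04769546  0.03      ]
bolt [0.65506559 0.14161987 0.03      ]
bolt [ 0.66049077 -0.03059251  0.03      ]
bolt [ 0.56826335 -0.03292851  0.03      ]
flange [0.61217262 0.05405693 0.04      ] thr [0.61048664 0.05458012 0.1       ]
lugs [ 0.63619701 -0.02432565  0.048     ] [ 0.59079871 -0.02650038  0.048     ]
grip ((249.7538604736328, 218.56924438476562), (5.457526206970215, 53.08686447143555), 60.2551155090332) [0.50061416 0.19963966 0.085     ]
butt [0.47373924 0.25824587 0.078     ] collar [0.55334262 0.14404852 0.078     ] pivot [0.59320075 0.08261791 0.085     ]
```

Emit:
arm_command:
  motion:
    - {"slide":[9.106,10.526,0],"spin":7.55}
    - {"slide":[9.106,10.526,0],"spin":7.55}
    - {"slide":[9.106,10.526,0],"spin":7.55}
    - {"slide":[9.106,10.526,0],"spin":7.55}
    - {"slide":[9.106,10.526,0],"spin":7.55}
    - {"slide":[9.106,10.526,0],"spin":7.55}
    - {"slide":[9.106,10.526,0],"spin":7.55}
    - {"slide":[9.106,10.526,0],"spin":7.55}
    - {"slide":[9.106,10.526,0],"spin":7.55}
    - {"slide":[9.106,10.526,0],"spin":7.55}
    - {"slide":[9.106,10.526,0],"spin":7.55}
    - {"slide":[9.106,10.526,0],"spin":7.55}
    - {"slide":[9.106,10.526,0],"spin":7.55}
    - {"slide":[9.106,10.526,0],"spin":7.55}
    - {"slide":[9.106,10.526,0],"spin":7.55}
    - {"slide":[9.106,10.526,0],"spin":7.55}
    - {"slide":[9.106,10.526,0],"spin":7.55}
    - {"slide":[9.106,10.526,0],"spin":7.55}
  grip: 85

```text
clock: 2.35
position: [0.4466, -0.0912, 0.4047]
tcp_rot: [0.0, -0.707, 0.707, -0.0]
force: [-1.0, 0.2, -0.3]
grip_width: 0.995
grasp_force: 0.0
```

Emit:
arm_command:
  motion:
    - {"slide":[0,0,1],"spin":0}
    - {"slide":[0,0,2],"spin":0}
    - {"slide":[0,0,2.6],"spin":0}
    - {"slide":[0,0,2.9],"spin":0}
    - {"slide":[0,0,3.15],"spin":0}
    - {"slide":[0,0,3.15],"spin":0}
    - {"slide":[0,0,3.15],"spin":0}

```text
clock: 3.22
position: [0.447, -0.0914, 0.2479]
tcp_rot: [0.0, -0.707, 0.707, -0.001]
force: [0.2, 0.6, -0.3]
grip_width: 0.996
grasp_force: 0.0
```

Emit:
arm_command:
  motion:
    - {"slide":[0,0,0],"spin":0}
    - {"slide":[0,0,0],"spin":0}
    - {"slide":[0,0,0],"spin":0}
    - {"slide":[0,0,0],"spin":0}
    - {"slide":[0,0,0],"spin":0}
    - {"slide":[0,0,0],"spin":0}
    - {"slide":[0,0,0],"spin":0}
    - {"slide":[0,0,0],"spin":0}
  grip: 5

```text
clock: 4.22
position: [0.4465, -0.0914, 0.2474]
tcp_rot: [-0.0, -0.707, 0.707, 0.0]
force: [-1.8, 1.1, 5.1]
grip_width: 0.213
grasp_force: 58.4
```

Emit:
arm_command:
  motion:
    - {"slide":[0,0,-0.4],"spin":0}
    - {"slide":[0,0,-0.9],"spin":0}
    - {"slide":[0,0,-1.4],"spin":0}
    - {"slide":[0,0,-1.4],"spin":0}
    - {"slide":[-0.4,-0.8,-1.4],"spin":0}
    - {"slide":[-0.8,-1.6,-1.4],"spin":0}
    - {"slide":[-1.2,-2.4,-1.4],"spin":0}
    - {"slide":[-1.61,-3.35,-1.4],"spin":0}
    - {"slide":[-1.61,-3.35,-1.4],"spin":0}
    - {"slide":[-1.61,-3.35,-1.4],"spin":0}
    - {"slide":[-1.61,-3.35,-1.4],"spin":0}

```text
clock: 5.6
position: [0.6134, -0.0114, 0.317]
tcp_rot: [-0.0, -0.707, 0.708, 0.0]
force: [-0.7, -0.7, -0.4]
grip_width: 0.218
grasp_force: 59.3
```

Run:
```python
from h import *
a=r.snapshot("side")[:,:,::-1];cv2.imwrite("pics/s1.png",cv2.resize(a[130:260,250:410],None,fx=4.4,fy=4.4,interpolation=cv2.INTER_CUBIC))
s=r.read_state();print(s["position"],s["force"],s["grip_width"])
print("hole px",proj("side",np.array([.6142,-.011,.03])),"foot",proj("side",np.array([.6142,-.011,.081])),"shoulder",proj("side",np.array([.6142,-.011,.141])))
```

```text
[ 0.61346735 -0.01141599  0.31733728] [ 0.0895311  -0.28106219 -2.10803009] 0.21955115729609842
hole px (np.float64(347.1048070223075), np.float64(228.76974202419044)) foot (np.float64(349.09649566242433), np.float64(210.39283000890492)) shoulder (np.float64(351.59577396564436), np.float64(187.3324898759762))
```

View pics/s1.png

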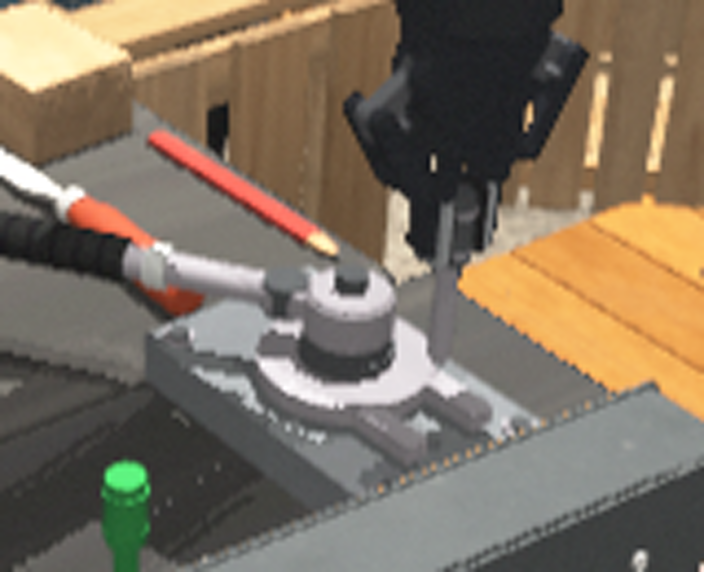

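The side crop shows the pin held upright, foot at crop (440,362), above the gap between the lugs, in line with the prediction. I'll lower it to the mouth and watch the force.

Emit:
arm_command:
  motion:
    - {"slide":[0,0,0.3],"spin":0}
    - {"slide":[0,0,0.6],"spin":0}
    - {"slide":[0,0,0.8],"spin":0}
    - {"slide":[0,0,0.9],"spin":0}
    - {"slide":[0,0,0.98],"spin":0}
    - {"slide":[0,0,1.02],"spin":0}
    - {"slide":[0,0,1.06],"spin":0}
    - {"slide":[0,0,1.06],"spin":0}
    - {"slide":[0,0,1.06],"spin":0}

```text
clock: 6.78
position: [0.6143, -0.011, 0.2644]
tcp_rot: [0.0, -0.707, 0.707, -0.0]
force: [1.1, 0.4, -1.6]
grip_width: 0.222
grasp_force: 59.3
```

Emit:
arm_command:
  motion:
    - {"slide":[0,0,0.05],"spin":0}
    - {"slide":[0,0,0.1],"spin":0}
    - {"slide":[0,0,0.1],"spin":0}

```text
clock: 7.15
position: [0.614, -0.011, 0.2587]
tcp_rot: [-0.0, -0.707, 0.707, 0.0]
force: [-0.2, 1.0, -3.0]
grip_width: 0.214
grasp_force: 59.4
```

Emit:
arm_command:
  motion:
    - {"slide":[0,0,0.08],"spin":0}
    - {"slide":[0,0,0.16],"spin":0}
    - {"slide":[0,0,0.24],"spin":0}
    - {"slide":[0,0,0.3],"spin":0}
    - {"slide":[0,0,0.33],"spin":0}
    - {"slide":[0,0,0.33],"spin":0}
    - {"slide":[0,0,0.33],"spin":0}

```text
clock: 8.02
position: [0.614, -0.011, 0.2425]
tcp_rot: [-0.0, -0.707, 0.707, 0.0]
force: [-4.7, 0.8, 1.0]
grip_width: 0.215
grasp_force: 59.9
```

Emit:
arm_command:
  motion:
    - {"slide":[0,0,0],"spin":0}
    - {"slide":[0,0,0],"spin":0}
    - {"slide":[0,0,0],"spin":0}
    - {"slide":[0,0,0],"spin":0}
    - {"slide":[0,0,0],"spin":0}
    - {"slide":[0,0,-0.5],"spin":0}
    - {"slide":[0,0,-1.2],"spin":0}
    - {"slide":[0,0,-2],"spin":0}
    - {"slide":[0,0,-2],"spin":0}
    - {"slide":[0,0,-2],"spin":0}
  grip: 50

```text
clock: 9.28
position: [0.614, -0.011, 0.3423]
tcp_rot: [-0.0, -0.707, 0.707, 0.0]
force: [-0.7, -0.2, -0.5]
grip_width: 0.589
grasp_force: 0.0
```

Run:
```python
from h import *
a=r.snapshot("side")[:,:,::-1];cv2.imwrite("pics/s2.png",cv2.resize(a[130:260,220:400],None,fx=4.4,fy=4.4,interpolation=cv2.INTER_CUBIC))
s=r.read_state();print(s["position"],s["force"],s["q"])
print("pin top exp",proj("side",np.array([.614,-.011,.104])),[proj("side",np.array([.511,.203,.078]))])
# axis rays: wrench angle from side view
for q in [(35,245),(130,262),(285,285)]: pass
```

```text
[ 0.61390659 -0.01097575  0.34159642] [-0.34547015 -0.95913144 -0.73185655] [ 2.36156845e-01  4.05870430e-01  1.63420983e-01 -5.15357452e-04
 -1.33015643e+00 -2.36874303e-01]
pin top exp (np.float64(349.9650405560273), np.float64(201.77392871980769)) [(np.float64(257.9619934519178), np.float64(183.6669339371225))]
```

View pics/s2.png

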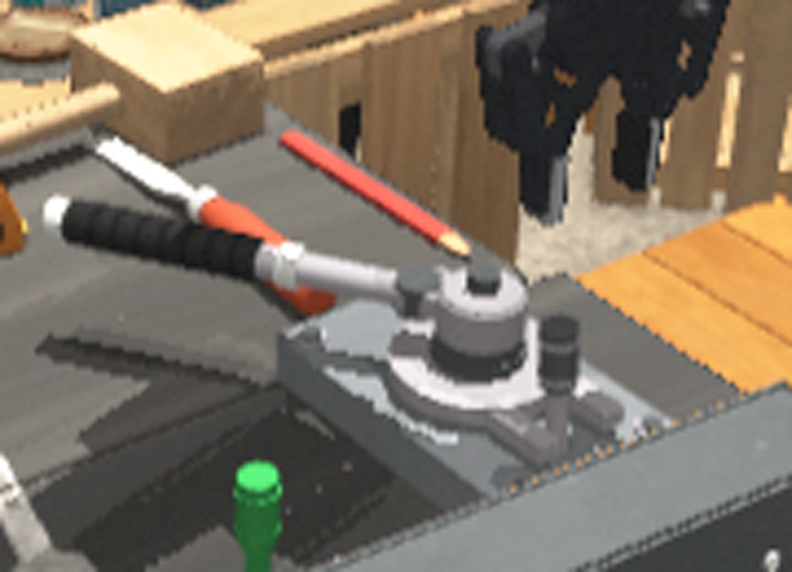

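The pin stands in the hole between the lugs (grip top at crop (559,325)). The wrench grip is unmoved, with its middle at crop (160,235). Next I go behind the grip with the fingers closed.

Emit:
arm_command:
  motion:
    - {"slide":[-0.9,0.7,0],"spin":1}
    - {"slide":[-1.8,1.4,0],"spin":2}
    - {"slide":[-2.7,2.1,0],"spin":3}
    - {"slide":[-3.79,2.79,0],"spin":4}
    - {"slide":[-3.79,2.79,0],"spin":5}
    - {"slide":[-3.79,2.79,0],"spin":5.62}
    - {"slide":[-3.79,2.79,0],"spin":5.62}
    - {"slide":[-3.79,2.79,0.8],"spin":5.62}
    - {"slide":[-3.79,2.79,1.5],"spin":5.62}
    - {"slide":[-3.79,2.79,2],"spin":5.62}
    - {"slide":[-3.79,2.79,2.24],"spin":5.62}
    - {"slide":[-3.79,2.79,2.24],"spin":5.62}
    - {"slide":[-3.79,2.79,2.24],"spin":5.62}
  grip: 0

```text
clock: 10.95
position: [0.4753, 0.1788, 0.2317]
tcp_rot: [0.001, -0.291, 0.957, 0.0]
force: [0.0, -0.0, 0.1]
grip_width: 0.002
grasp_force: 0.0
```

Run:
```python
from h import *
a=r.snapshot("top")[:,:,::-1];cv2.imwrite("pics/t2.png",cv2.resize(a[130:270,190:370],None,fx=4.2,fy=4.2,interpolation=cv2.INTER_CUBIC))
s=r.read_state();print(s["position"],s["force"],s["tcp_rot"],s["grip_width"])
```

```text
[0.4752842  0.17881409 0.23179849] [ 0.38842642  0.35150058 -1.27172605] [ 1.06146688e-03 -2.90612293e-01  9.56840270e-01  2.55079373e-04] -4.563004173961614e-05
```

View pics/t2.png

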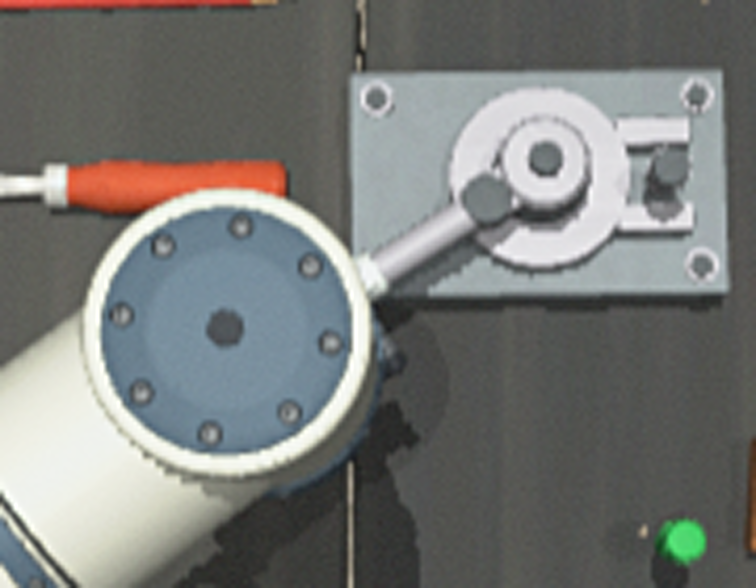

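The pin stands between the lugs at crop (670,165), and the wrist hides the grip; the closed fingers are behind it. I'll approach now.

Emit:
arm_command:
  motion:
    - {"slide":[-0.14,0,0],"spin":0}
    - {"slide":[-0.28,0,0],"spin":0}
    - {"slide":[-0.42,0,0],"spin":0}
    - {"slide":[-0.42,0,0],"spin":0}

```text
clock: 11.5
position: [0.4928, 0.1906, 0.2306]
tcp_rot: [0.0, -0.29, 0.957, -0.0]
force: [-0.2, -1.6, -0.1]
grip_width: -0.003
grasp_force: 0.0
```

Emit:
arm_command:
  motion:
    - {"slide":[-0.1,0.01,0],"spin":0.16}
    - {"slide":[-0.2,0.02,0],"spin":0.32}
    - {"slide":[-0.3,0.027,0],"spin":0.48}
    - {"slide":[-0.3,0.027,0],"spin":0.48}

```text
clock: 12.0
position: [0.5044, 0.2001, 0.2307]
tcp_rot: [0.0, -0.25, 0.968, 0.0]
force: [-1.4, 0.2, 0.2]
grip_width: -0.004
grasp_force: 0.0
```

Emit:
arm_command:
  motion:
    - {"slide":[-0.1,0.012,0],"spin":0.16}
    - {"slide":[-0.1,0.012,0],"spin":0.16}

```text
clock: 12.25
position: [0.5085, 0.203, 0.2308]
tcp_rot: [0.0, -0.236, 0.972, 0.0]
force: [-0.7, 0.1, -1.2]
grip_width: -0.005
grasp_force: 0.0
```

```bash
cat > f.py <<'E'
from h import *
import sys
F=[]
for i in range(6): r.snapshot("top");F.append(r.read_state()["force"])
s=r.read_state();w,x,y,z=s["tcp_rot"];psi=2*np.arctan2(y,x)
F=np.array(F)[:,:2];e=-np.array([np.cos(psi),np.sin(psi)]);f=F@e
print("push resist",-f.mean().round(2),np.round(-f,1),"pos",np.round(s["position"],4),"psi",np.degrees(psi).round(2),"t",s["clock"])
E
python3 f.py
```

```text
push resist -0.3 [-0.4 -0.2  0.  -0.4 -0.1 -0.8] pos [0.5081 0.2027 0.2307] psi 207.36 t 12.55
```

Emit:
arm_command:
  motion:
    - {"slide":[-0.08,0.01,0],"spin":0.13}
    - {"slide":[-0.08,0.01,0],"spin":0.13}

```text
clock: 12.8
position: [0.5117, 0.2051, 0.2307]
tcp_rot: [0.0, -0.225, 0.974, -0.0]
force: [1.4, -0.6, -0.4]
grip_width: -0.002
grasp_force: 0.0
```

Emit:
arm_command:
  motion:
    - {"slide":[-0.08,0.01,0],"spin":0.13}
    - {"slide":[-0.08,0.01,0],"spin":0.13}

```text
clock: 13.05
position: [0.5151, 0.2074, 0.2307]
tcp_rot: [0.0, -0.214, 0.977, 0.0]
force: [-0.4, -0.2, 0.3]
grip_width: 0.001
grasp_force: 0.0
```

```bash
python3 f.py
```

```text
push resist -0.32 [ 0.2 -0.5 -0.7 -0.8  0.2 -0.4] pos [0.5148 0.2072 0.2307] psi 204.76 t 13.35
```

Run:
```python
from h import *
a=r.snapshot("top")[:,:,::-1];b=cv2.imread("pics/top0.png")
f=lambda i:cv2.resize(i[140:220,240:370],None,fx=4.4,fy=3.6 if 0 else 4.4,interpolation=cv2.INTER_CUBIC)[:298]
cv2.imwrite("pics/t3.png",np.vstack([f(b),f(a)]))
```

```text
(no output)
```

View pics/t3.png

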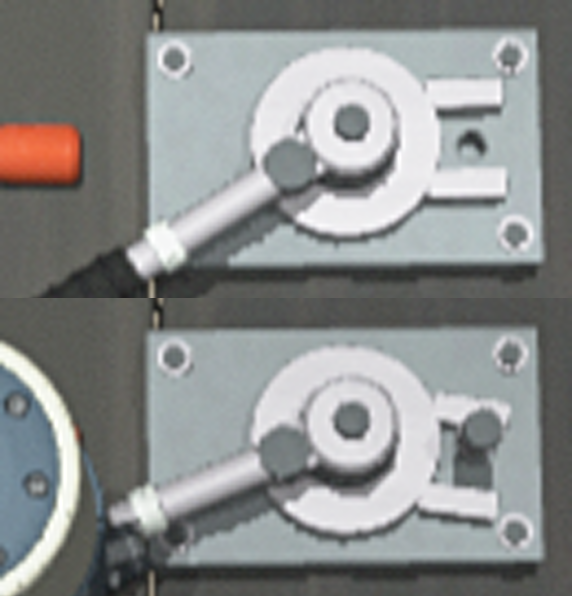

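The handle and lugs have turned about 0.15 rad (collar from (165,243) to (148,210), upper lug now near the pin), so contact is good. I'll continue in small steps.

Emit:
arm_command:
  motion:
    - {"slide":[-0.08,0.01,0],"spin":0.13}
    - {"slide":[-0.08,0.01,0],"spin":0.13}

```text
clock: 13.65
position: [0.5185, 0.2094, 0.2307]
tcp_rot: [0.0, -0.203, 0.979, -0.0]
force: [-0.7, 0.3, -0.0]
grip_width: -0.003
grasp_force: 0.0
```

```bash
python3 f.py
```

```text
push resist 0.34 [-0.1  0.5  0.8  0.6  0.8 -0.5] pos [0.5182 0.2093 0.2307] psi 203.46 t 13.95
```

Emit:
arm_command:
  motion:
    - {"slide":[-0.08,0.01,0],"spin":0.13}
    - {"slide":[-0.08,0.01,0],"spin":0.13}

```text
clock: 14.2
position: [0.5218, 0.2114, 0.2306]
tcp_rot: [-0.0, -0.192, 0.981, -0.0]
force: [-1.2, -1.3, 1.8]
grip_width: -0.002
grasp_force: 0.6
```

```bash
python3 f.py
```

```text
push resist 1.0 [ 1.4  1.3 -0.3  0.9  0.9  1.8] pos [0.5217 0.2113 0.2306] psi 202.16 t 14.5
```

Emit:
arm_command:
  motion:
    - {"slide":[-0.08,0.01,0],"spin":0.13}
    - {"slide":[-0.08,0.01,0],"spin":0.13}

```text
clock: 14.75
position: [0.5254, 0.2134, 0.2306]
tcp_rot: [0.0, -0.181, 0.984, -0.0]
force: [-1.5, -0.7, 0.7]
grip_width: -0.001
grasp_force: 0.6
```

```bash
python3 f.py
```

```text
push resist 0.55 [ 0.9  1.3  0.4 -0.3  0.4  0.5] pos [0.5253 0.2134 0.2307] psi 200.86 t 15.05
```

Emit:
arm_command:
  motion:
    - {"slide":[-0.08,0.01,0],"spin":0.13}
    - {"slide":[-0.08,0.01,0],"spin":0.13}

```text
clock: 15.3
position: [0.529, 0.2153, 0.2306]
tcp_rot: [0.0, -0.17, 0.986, -0.0]
force: [-1.3, -1.9, 0.1]
grip_width: -0.001
grasp_force: 0.6
```

```bash
python3 f.py
```

```text
push resist 0.79 [0.7 0.5 1.2 0.5 1.2 0.5] pos [0.5289 0.2153 0.2307] psi 199.56 t 15.6
```

Emit:
arm_command:
  motion:
    - {"slide":[-0.08,0.01,0],"spin":0.13}
    - {"slide":[-0.08,0.01,0],"spin":0.13}

```text
clock: 15.85
position: [0.5326, 0.2171, 0.2307]
tcp_rot: [0.0, -0.158, 0.987, -0.0]
force: [-1.3, -1.2, 0.0]
grip_width: 0.003
grasp_force: 0.6
```

```bash
python3 f.py
```

```text
push resist 0.8 [ 1.4  1.5 -0.   0.6  0.2  1. ] pos [0.5325 0.2171 0.2307] psi 198.26 t 16.15
```

Emit:
arm_command:
  motion:
    - {"slide":[-0.08,0.01,0],"spin":0.13}
    - {"slide":[-0.08,0.01,0],"spin":0.13}

```text
clock: 16.4
position: [0.5362, 0.2189, 0.2306]
tcp_rot: [0.0, -0.147, 0.989, -0.0]
force: [-0.3, -1.0, 0.6]
grip_width: -0.004
grasp_force: 0.6
```

```bash
python3 f.py
```

```text
push resist 0.8 [1.3 0.3 0.9 0.9 0.4 1. ] pos [0.5361 0.2188 0.2307] psi 196.96 t 16.7
```

Emit:
arm_command:
  motion:
    - {"slide":[-0.08,0.01,0],"spin":0.13}
    - {"slide":[-0.08,0.01,0],"spin":0.13}

```text
clock: 16.95
position: [0.5399, 0.2205, 0.2307]
tcp_rot: [0.0, -0.136, 0.991, -0.0]
force: [-1.8, -0.9, 0.6]
grip_width: -0.0
grasp_force: 0.6
```

```bash
python3 f.py
```

```text
push resist 0.82 [0.4 1.7 0.8 0.3 1.1 0.6] pos [0.5398 0.2204 0.2307] psi 195.66 t 17.25
```

Emit:
arm_command:
  motion:
    - {"slide":[-0.08,0.01,0],"spin":0.13}
    - {"slide":[-0.08,0.01,0],"spin":0.13}

```text
clock: 17.5
position: [0.5436, 0.2221, 0.2306]
tcp_rot: [-0.0, -0.125, 0.992, -0.0]
force: [-1.5, -0.4, 0.7]
grip_width: 0.002
grasp_force: 0.6
```

```bash
python3 f.py
```

```text
push resist 1.08 [1.4 0.7 1.5 1.1 0.5 1.2] pos [0.5435 0.222  0.2307] psi 194.36 t 17.8
```

Emit:
arm_command:
  motion:
    - {"slide":[-0.08,0.01,0],"spin":0.13}
    - {"slide":[-0.08,0.01,0],"spin":0.13}

```text
clock: 18.05
position: [0.5474, 0.2235, 0.2307]
tcp_rot: [0.0, -0.113, 0.994, -0.0]
force: [-1.6, -0.2, 1.0]
grip_width: 0.001
grasp_force: 0.6
```

```bash
python3 f.py
```

```text
push resist 0.73 [ 1.4  1.   0.4 -0.5  1.5  0.7] pos [0.5472 0.2235 0.2307] psi 193.06 t 18.35
```

Emit:
arm_command:
  motion:
    - {"slide":[-0.08,0.01,0],"spin":0.13}
    - {"slide":[-0.08,0.01,0],"spin":0.13}

```text
clock: 18.6
position: [0.5512, 0.2249, 0.2307]
tcp_rot: [0.0, -0.102, 0.995, -0.0]
force: [-1.1, -1.1, 0.1]
grip_width: 0.002
grasp_force: 0.6
```

```bash
python3 f.py
```

```text
push resist 0.48 [0.4 0.6 0.3 0.4 0.5 0.7] pos [0.551  0.2248 0.2307] psi 191.76 t 18.9
```

Emit:
arm_command:
  motion:
    - {"slide":[-0.08,0.01,0],"spin":0.13}
    - {"slide":[-0.08,0.01,0],"spin":0.13}

```text
clock: 19.15
position: [0.555, 0.2262, 0.2307]
tcp_rot: [0.0, -0.091, 0.996, -0.0]
force: [-2.2, -0.8, 0.5]
grip_width: -0.001
grasp_force: 0.6
```

```bash
python3 f.py
```

```text
push resist 0.86 [1.6 1.2 0.6 0.4 0.3 1.1] pos [0.5548 0.2261 0.2307] psi 190.46 t 19.45
```

Emit:
arm_command:
  motion:
    - {"slide":[-0.08,0.01,0],"spin":0.13}
    - {"slide":[-0.08,0.01,0],"spin":0.13}

```text
clock: 19.7
position: [0.5588, 0.2274, 0.2306]
tcp_rot: [0.0, -0.08, 0.997, -0.0]
force: [-1.0, -0.1, 0.7]
grip_width: -0.004
grasp_force: 0.6
```

```bash
python3 f.py
```

```text
push resist 0.52 [0.3 0.8 0.3 0.6 0.9 0.4] pos [0.5587 0.2274 0.2307] psi 189.16 t 20.0
```

Emit:
arm_command:
  motion:
    - {"slide":[-0.08,0.01,0],"spin":0.13}
    - {"slide":[-0.08,0.01,0],"spin":0.13}

```text
clock: 20.25
position: [0.5627, 0.2286, 0.2306]
tcp_rot: [0.0, -0.068, 0.998, -0.0]
force: [-0.1, -1.7, 0.7]
grip_width: -0.001
grasp_force: 0.6
```

```bash
python3 f.py
```

```text
push resist 0.64 [0.9 0.6 0.9 0.5 0.9 0.1] pos [0.5626 0.2285 0.2307] psi 187.86 t 20.55
```

Emit:
arm_command:
  motion:
    - {"slide":[-0.08,0.01,0],"spin":0.13}
    - {"slide":[-0.08,0.01,0],"spin":0.13}

```text
clock: 20.8
position: [0.5664, 0.2296, 0.2306]
tcp_rot: [-0.0, -0.057, 0.998, -0.0]
force: [-1.6, -0.8, 0.7]
grip_width: -0.001
grasp_force: 1.1
```

```bash
python3 f.py
```

```text
push resist 2.23 [2.1 2.2 2.3 1.9 2.  2.8] pos [0.5663 0.2295 0.2307] psi 186.56 t 21.1
```

The force is climbing, so I go to 2 mm steps.

Emit:
arm_command:
  motion:
    - {"slide":[-0.04,0.005,0],"spin":0.064}
    - {"slide":[-0.04,0.005,0],"spin":0.064}

```text
clock: 21.35
position: [0.568, 0.2299, 0.2305]
tcp_rot: [-0.001, -0.051, 0.999, -0.0]
force: [-4.5, -1.0, 1.5]
grip_width: -0.003
grasp_force: 2.4
```

```bash
python3 f.py
```

```text
push resist 4.86 [4.4 4.8 5.5 4.9 4.4 5.1] pos [0.5681 0.2299 0.2305] psi 185.92 t 21.65
```

Emit:
arm_command:
  motion:
    - {"slide":[-0.04,0.005,0],"spin":0.064}
    - {"slide":[-0.04,0.005,0],"spin":0.064}

```text
clock: 21.9
position: [0.5698, 0.2304, 0.2304]
tcp_rot: [-0.001, -0.046, 0.999, -0.0]
force: [-6.7, 0.8, 2.1]
grip_width: 0.005
grasp_force: 3.2
```

```bash
python3 f.py
```

```text
push resist 6.45 [6.8 5.9 6.2 6.9 5.9 7. ] pos [0.5698 0.2304 0.2304] psi 185.28 t 22.2
```

Emit:
arm_command:
  motion:
    - {"slide":[-0.04,0.005,0],"spin":0.064}
    - {"slide":[-0.04,0.005,0],"spin":0.064}

```text
clock: 22.45
position: [0.5713, 0.2308, 0.2303]
tcp_rot: [-0.001, -0.04, 0.999, -0.0]
force: [-9.2, -0.3, 3.4]
grip_width: -0.001
grasp_force: 4.4
```

```bash
python3 f.py
```

```text
push resist 8.68 [8.9 9.2 8.1 8.4 8.8 8.7] pos [0.5712 0.2307 0.2303] psi 184.63 t 22.75
```

Emit:
arm_command:
  motion:
    - {"slide":[-0.04,0.005,0],"spin":0.064}
    - {"slide":[-0.04,0.005,0],"spin":0.064}

```text
clock: 23.0
position: [0.5735, 0.2312, 0.2303]
tcp_rot: [-0.001, -0.035, 0.999, -0.0]
force: [-7.1, -0.2, 2.3]
grip_width: -0.001
grasp_force: 3.9
```

```bash
python3 f.py
```

```text
push resist 7.65 [7.4 7.6 7.1 7.9 7.6 8.2] pos [0.5734 0.2312 0.2303] psi 183.99 t 23.3
```

Emit:
arm_command:
  motion:
    - {"slide":[-0.04,0.005,0],"spin":0.064}
    - {"slide":[-0.04,0.005,0],"spin":0.064}

```text
clock: 23.55
position: [0.5757, 0.2317, 0.2304]
tcp_rot: [-0.001, -0.029, 1.0, -0.0]
force: [-6.6, 0.1, 1.8]
grip_width: -0.004
grasp_force: 3.4
```

```bash
python3 f.py
```

```text
push resist 6.38 [6.7 6.3 5.9 6.5 6.5 6.3] pos [0.5756 0.2317 0.2304] psi 183.36 t 23.85
```

Emit:
arm_command:
  motion:
    - {"slide":[-0.03,0.004,0],"spin":0.05}
    - {"slide":[-0.03,0.004,0],"spin":0.05}

```text
clock: 24.1
position: [0.5773, 0.232, 0.2305]
tcp_rot: [-0.001, -0.025, 1.0, -0.0]
force: [-5.8, -0.5, 2.1]
grip_width: -0.001
grasp_force: 2.9
```

```bash
python3 f.py
```

```text
push resist 5.92 [6.4 6.3 6.5 4.7 6.1 5.6] pos [0.5773 0.232  0.2305] psi 182.86 t 24.4
```

It has broken over: the force fell from about 8.7 N to 5.9 N, about 6 mm past the peak. I'll let go now.

Emit:
arm_command:
  motion:
    - {"slide":[0.4,0,0],"spin":0}
    - {"slide":[0.9,0,0],"spin":0}
    - {"slide":[0.9,0,0],"spin":0}
    - {"slide":[0.9,0,-0.8],"spin":0}
    - {"slide":[0.9,0,-1.8],"spin":0}
    - {"slide":[1.8,0,-2.8],"spin":0}
    - {"slide":[2.8,0,-3],"spin":0}
    - {"slide":[3.2,0,-3],"spin":0}
    - {"slide":[3.2,0,-3],"spin":0}
    - {"slide":[3.2,0,-3],"spin":0}

```text
clock: 25.65
position: [0.4189, 0.2243, 0.3809]
tcp_rot: [0.001, -0.025, 1.0, 0.0]
force: [0.6, 0.4, -0.3]
grip_width: 0.003
grasp_force: 0.0
```

Run:
```python
from h import *
a=r.snapshot("top")[:,:,::-1]
cv2.imwrite("pics/t4.png",cv2.resize(a[130:270,190:370],None,fx=4.2,fy=4.2,interpolation=cv2.INTER_CUBIC))
print(r.read_state()["position"],r.read_state()["force"])
```

```text
[0.41893667 0.22426275 0.38057185] [-0.29284228 -0.33889972 -1.04663252]
```

View pics/t4.png

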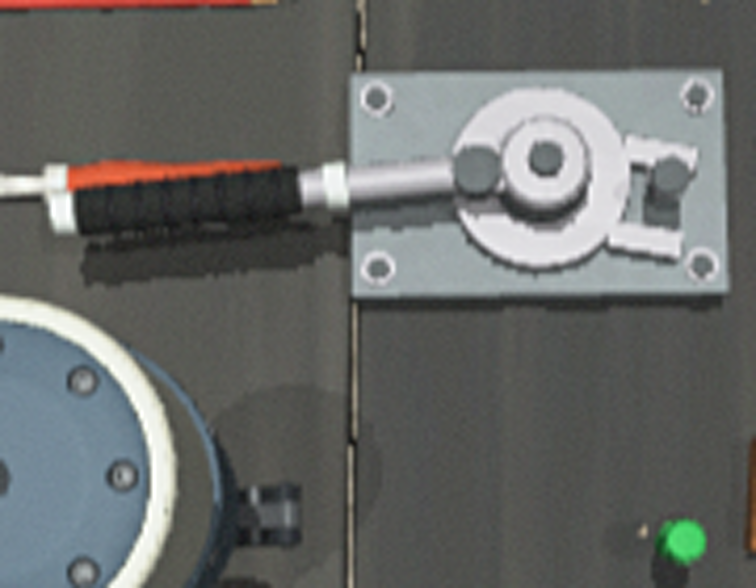

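The handle is straight, running from crop (65,200) to the pivot at (476,170). The pin at (670,178) is still in, with the upper lug against it, and the chisel hasn't moved.

```bash
python3 -c "
from bench import r
print(r.sign_off())"
```

```text
the job is handed in; nothing more can be done
None
```

The job is handed in: the steel pin is down in the stand's hole with the lug against it. I pushed the wrench clockwise until it clicked, stopped about 6 mm past the force peak, and let it snap straight. The last picture showed no bystander disturbed, though it covered only the area around the stand, and the run took about 26 s.

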